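# Switch the sandblaster's breaker back on under a push-latch flap

### The arm

A 6-joint arm with a two-finger parallel gripper is mounted at the origin on a cart in front of the work surface, level with it; the furniture and walls round the work are solid. World frame = base frame: x ahead of the robot, y to its left, z up, the work surface at z = 0. Lengths are in mm, angles in rad, forces in N, time in s.
With the tool pointing down it reaches from about 275 to 750 mm from the base axis. Payload 10.2 kg.
Tool frame: the origin (TCP) lies between the finger pads; the fingertips stand 11 mm ahead of it and the grasp point (between the pads) lies 8 mm behind it (ctrl.nose_length is the distance from the TCP to the fingertips, in mm); x points along the fingers, y is the direction in which the jaws open and shut, and the axes are right-handed (so a half turn about x gives the same grasp; the last joint's range is limited). The gripper opens to 85 mm and grips with 20 to 120 N. Pads are 22 mm wide; open, the fingers measure 114 mm over their backs; the gripper's body (76 mm by 85 mm) begins 54 mm behind the grasp point. The pads swing forward as they close: fully open they stand 13 mm farther back than shut.
Start: joints at [0.944, 0.313, 1.498, -0, 1.331, -0.223], TCP at [206.294, 482.778, 242.294] pointing down, gripper open.
Joint ranges: [-2.94, 2.94], [-0.97, 2.17], [0.19, 2.56], [-1.23, 4.37], [0.02, 3.11], [-2.88, 2.88]. Speed limits (rad/s): [2.39, 2.39, 3.01, 3.14, 3.14, 3.14].

### API

Orientations are given as a unit quaternion [w, x, y, z].
In Python, from rig import ctrl, capture, ticket gives the robot as it stands.
- The arm moves only by the tool step_arm, never from a script. Its argument "commands" is a list of rows, each a list of 2 entries, a list of its own where there are three numbers: the shift along the world's x, y, z normalised to -1 to 1, where 1 is 0.04 m, then the turn about the world's z normalised to -1 to 1, where 1 is 180 degrees. A call has 1 to 5 rows; each row shifts and turns the commanded pose from where the row before left it; what a row does not reach is not made up. A row lasts 1/10 s, in which the tool goes at most 50 mm and 8.59 degrees, less where a joint would pass 70% of its speed; a pose out of reach is approached as far as the arm can. A call with a number of a shift or a turn outside -1 to 1 is refused whole. A call with a gripper value outside its range is refused whole. "gripper" is the closure, from -1 (fully open) to 1 (shut), so that 0 is half open, set as the call begins (left out, the last holds). The fingers move at their own pace and stop on an object; "force" is the grip in N (left out, the last holds). Time passes only in rows, so rows that do not move let the fingers close. It gives the time, the measured TCP pose, the force and the opening at its end, in the units of the state.
- ctrl.sense(): the state, without advancing time (a new reading comes with each control period).
- capture(name): name is "scene" or "top" or "wrist"; returns a dict with "image" (400x640x3 uint8, blue, green, red), "fov_y" (degrees; the focal length in pixels is half the picture's height over the tangent of half this angle, whatever the lens; pixels are square), "cx", "cy" (the principal point, pixels), "origin" and "orientation" of the camera in the world. Camera axes: x right, y down, z forward; pixel columns grow to the right and rows downward; lengths in mm; the calibration is good to about 2 mm. A picture is of the moment at which its call begins. There is no depth.
- ticket.finish_job(): hands the job in, once; it reports no verdict.
The state is a dict: "time_s": time; "joints": joint angles; "dq": joint speeds; "tau": joint torques, N m; "eef_pos": TCP position; "ee_rot": TCP orientation; "force": force on the tool from outside, world axes, zero at the start; "wrist_torque": the same for the moment, N m; "grip_width": opening from 0.0 (shut) to 1.0 (fully open).
Only numpy, scipy, OpenCV 4.12 (cv2) and the standard library are available. Lean on these libraries where they do the work, as an engineer would, in place of code of your own. Each camera call takes 0.05 s, during which the arm holds its last target.

### The job

The sandblaster's breaker in the grey power console on the bench has been switched off. Press the front of the console's smoked flap and let go so that it pops open, push the blue breaker lever all the way over to on (away from the front of the console, the way the black one leans), then swing the flap back down and press its front edge in until it latches shut and stays shut. Leave the black breaker on and the red breaker off, force nothing, and do not move the other things on the bench.

Things in the scene. Friction and masses are not known exactly. Their poses are not given: they have to be found in the camera images.
- console: grey sloped power console, fixed to the bench: 150 mm deep (its x, front to rear) and wide (y), on 22 mm feet, front towards the robot. Origin: under its middle, on the bench; z up. The deck slopes 10 degrees: 68 mm high at the front, 94 mm at the rear. On it three white breakers in a row along y, 36 mm apart, a lever each (blue, black, red; order varies), under a smoked flap hinged at the rear.
- flap (a joint): angle of the flap, rad: 0 to 0.01 latched shut, negative when pressed in (firm stop at -0.060, 6 mm in at the pad), 1.9 fully open. Pressing its front edge in to -0.045 or deeper (4 to 5 mm; 2 to 3 N before the stop) and letting go releases it; a spring opens it to 1.9 in 1 to 2 s. Swung down, pressed in as deep and let go, it latches again. Spring: 0.2 N m shut, 0.04 N m open.
- flap_pad (a point): middle of the outer surface of the ribbed dark press pad (18 x 50 mm) at the flap's front edge; moves with the flap. Shut, it is 109 mm above the bench. It lies 82 mm from the hinge axis along the flap and 20 mm off it outwards. The flap is 124 mm wide and reaches 93 mm from the axis; its flat outer face is 18 mm off the axis, its front and side walls are 22 mm deep.
- flap_hinge (a point): point on the flap's hinge axis (parallel to the console's y) in the console's middle plane, 43 mm behind the console's origin and 103 mm above the bench. Fully open, the flap stands up and leans back a little: its free edge is then 51 to 75 mm behind the console's origin and about 190 mm above the bench.
- blue_tip (a point): middle of the outer end of the blue lever, 14 mm wide (console y) and 5 to 6.5 mm thick, 11 to 13 mm proud of the white breaker face around it; it swings on a radius of 15 mm about an axis along the console's y, and travels 16 mm from off to on. The breaker face is 46 mm long (x) and lies 14 mm above the deck.
- blue_lever (a joint): angle of the blue breaker's lever, rad: 0 = off (leaning to the front of the console), 1.1 = fully on (leaning to its rear); end stops at both. It stays where it is left and takes 1 to 2.5 N to push. Off at the start (0 to 0.25).
- black_tip (a point): middle of the outer end of the black lever, 14 mm wide (console y) and 5 to 6.5 mm thick, 11 to 13 mm proud of the white breaker face around it; it swings on a radius of 15 mm about an axis along the console's y, and travels 16 mm from off to on. The breaker face is 46 mm long (x) and lies 14 mm above the deck.
- black_lever (a joint): angle of the black breaker's lever, rad: 0 = off (leaning to the front of the console), 1.1 = fully on (leaning to its rear); end stops at both. It stays where it is left and takes 1 to 2.5 N to push. On at the start; leave it so.
- red_tip (a point): middle of the outer end of the red lever, 14 mm wide (console y) and 5 to 6.5 mm thick, 11 to 13 mm proud of the white breaker face around it; it swings on a radius of 15 mm about an axis along the console's y, and travels 16 mm from off to on. The breaker face is 46 mm long (x) and lies 14 mm above the deck.
- red_lever (a joint): angle of the red breaker's lever, rad: 0 = off (leaning to the front of the console), 1.1 = fully on (leaning to its rear); end stops at both. It stays where it is left and takes 1 to 2.5 N to push. Off at the start; leave it so.
- wax: bystander: blue block of carving wax; leave it where it is. Origin: middle of its underside.
- jar: bystander: small yellow pot with screw lid; leave it where it is. Origin: middle of its underside.
- brush: bystander: wooden-handled brass brush; leave it where it is. Origin: middle of its underside.
- bottle_1: bystander: small pink bottle with gold cap; leave it where it is. Origin: middle of its underside.

How it is judged (in metres and radians):
On the way, in this order (a step that is already met when the one before it is completed fails the run):
1. the flap has popped open (value of joint flap above 1.5 rad), for 0.1 s.
2. the blue lever is pushed over to on, with the flap open (value of joint blue_lever above 0.95 rad and value of joint flap above 0.8 rad), for 0.1 s.
At the end, for the whole second after the job is handed in: The flap is latched shut by itself (joint between -0.02 and 0.03 rad, at rest), the blue lever is on (above 0.95 of 1.1 rad), the black lever still on (above 0.9), the red lever still off (below 0.25) (value of joint flap between -0.02 and 0.03 rad and value of joint blue_lever above 0.95 rad and value of joint black_lever above 0.9 rad and value of joint red_lever below 0.25 rad and velocity of joint flap below 0.05 rad/s); the robot touches nothing.
It fails at once if the red breaker is switched on (value of joint red_lever above 0.5 rad).
It fails at once if the black breaker is switched off (value of joint black_lever below 0.6 rad).
It fails at once if the flap or the console is forced (more than 150 N) (contact force between any of the arm, the fingers and console above 150 N).
It fails at once if something else on the bench is lifted, carried or pushed away (distance of any of wax, jar, brush, bottle_1 from where it was at the start of the episode above 0.02 m).
It also fails if it takes over 51 s, if anything falls off the work surface, if the arm or the gripper's body presses on something with over 40 N, if the wrist force passes 120 N, or if a joint passes its speed limit or range.

## Working session

There is one attempt and no reset: what is moved stays moved. The work goes in short steps, Python scripts to look and compute and a tool call to move; the robot and the scene stay as the last step left them, time stands still between calls to the robot, and variables do not carry over. Pictures are saved under pics/ and viewed, and the job is handed in when it is done.

Besides the shell and the picture viewer there is one more tool, called after "Call:" as a command line: name --argument value ..., lists and objects as JSON in quotes. step_arm: Moves the arm, as the interface text tells. Its arguments: {"type":"object","properties":{"commands":{"type":"array","items":{"type":"array"}},"gripper":{"type":"number"},"force":{"type":"number"}},"required":["commands"]}

```bash
ls; mkdir -p pics; python3 - <<'E'
from rig import ctrl,capture,ticket
import cv2
print(ctrl.sense(), ctrl.nose_length)
for n in ("scene","top","wrist"):
    d=capture(n); cv2.imwrite(f"pics/{n}0.png",d["image"])
    print(n,{k:v for k,v in d.items() if k!="image"})
E
```

```text
pics
{'time_s': 0.0, 'joints': array([ 9.43606473e-01,  3.13487369e-01,  1.49846544e+00, -3.87280122e-05,
        1.33097581e+00, -2.23377291e-01]), 'dq': array([-0.00022834,  0.00143862,  0.00126778, -0.00102226, -0.00087444,
       -0.00014457]), 'tau': array([-1.92008392e-04, -4.12268221e+01, -2.59742671e+01, -1.77320512e-04,
        4.19973512e-03,  2.05705192e-05]), 'eef_pos': array([206.14617718, 482.56407099, 241.70526435]), 'ee_rot': array([ 0.69256041,  0.14136228,  0.69292593, -0.14223377]), 'force': array([ 0.39421606, -0.35136178,  0.47528911]), 'wrist_torque': array([-0.02206665, -0.02839301, -0.02994119]), 'grip_width': 0.9983941743570981} 11.0
scene {'fov_y': 53.53019585689775, 'cx': 323.34500304356385, 'cy': 195.92905381054513, 'origin': array([193.95712902, 802.33491054, 490.63608998]), 'orientation': array([ 0.11087637, -0.19444567,  0.8292162 , -0.51215019])}
top {'fov_y': 43.868732345799735, 'cx': 325.8827029391628, 'cy': 204.81762990801107, 'origin': array([ 378.3038678 ,  100.38151557, 1361.59208581]), 'orientation': array([-0.04147391,  0.70867145, -0.7020562 ,  0.05640721])}
wrist {'fov_y': 60.879988816486055, 'cx': 317.754052271234, 'cy': 202.07740742161147, 'origin': array([139.76144637, 511.59806955, 373.01895493]), 'orientation': array([0.11859285, 0.82612688, 0.54534267, 0.07779132])}
```

View pics/scene0.png

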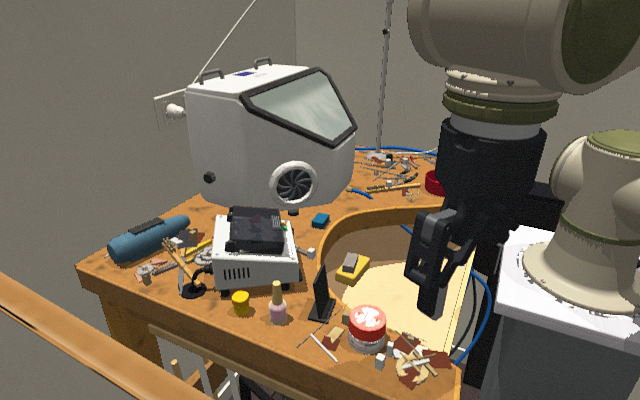

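View pics/top0.png

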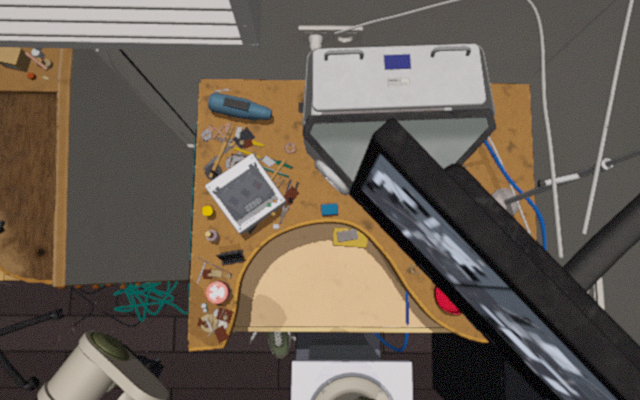

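View pics/wrist0.png

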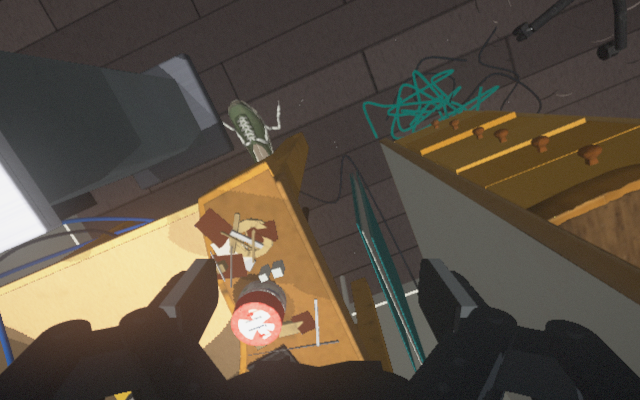

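```bash
cat > h.py <<'E'
import numpy as np, cv2
from scipy.spatial.transform import Rotation as R
def cam(d):
    f=200/np.tan(np.radians(d["fov_y"]/2)); q=d["orientation"]
    return f,R.from_quat([q[1],q[2],q[3],q[0]]).as_matrix(),np.array(d["origin"])
def proj(d,p):
    f,M,o=cam(d); c=(np.atleast_2d(p)-o)@M
    return np.c_[d["cx"]+f*c[:,0]/c[:,2], d["cy"]+f*c[:,1]/c[:,2]]
def ray(d,uv):
    f,M,o=cam(d); uv=np.atleast_2d(uv)
    v=np.c_[(uv[:,0]-d["cx"])/f,(uv[:,1]-d["cy"])/f,np.ones(len(uv))]@M.T
    return o,v
def onz(d,uv,z):
    o,v=ray(d,uv); return o+v*((z-o[2])/v[:,2])[:,None]
def crop(d,u0,v0,w,h,s,fn):
    cv2.imwrite(fn,cv2.resize(d["image"][v0:v0+h,u0:u0+w],None,fx=s,fy=s,interpolation=cv2.INTER_CUBIC))
E
python3 - <<'E'
from rig import ctrl,capture,ticket
from h import *
t=capture("top"); s=capture("scene")
crop(t,190,140,110,90,7,"pics/topc.png"); crop(s,200,190,130,110,6,"pics/scc.png")
print(proj(t,[[206,482,240],[500,300,0],[600,300,0],[500,400,0]]))
E
```

```text
[[138.43839194 352.70501184]
 [242.61688968 228.6104413 ]
 [243.73813149 192.59344461]
 [205.95436196 228.2517019 ]]
```

View pics/topc.png

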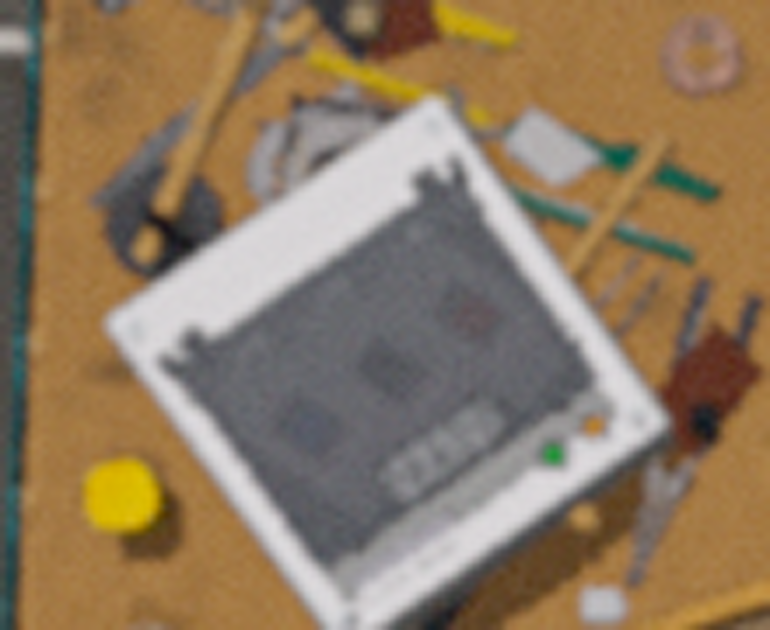

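View pics/scc.png

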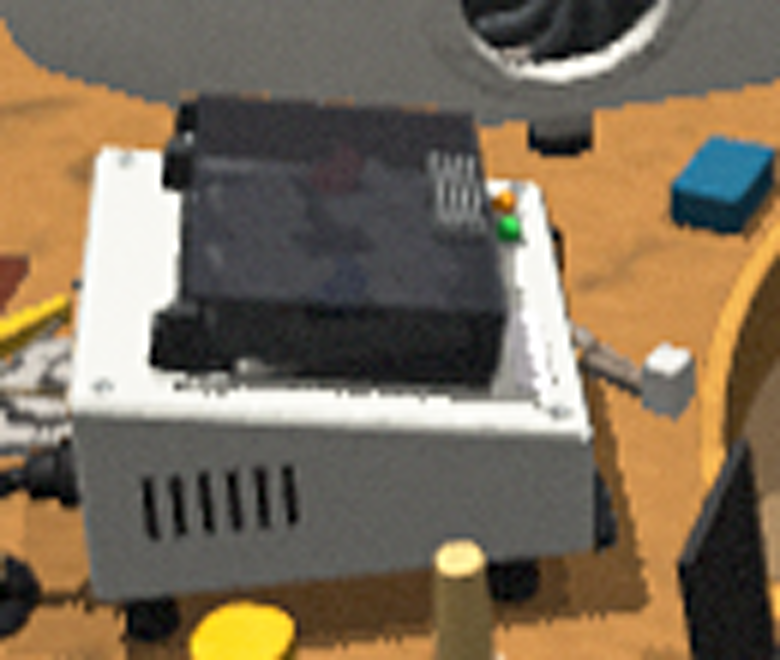

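```bash
python3 - <<'E'
from rig import ctrl,capture,ticket
from h import *
t=capture("top"); s=capture("scene")
c=np.array([[105,320],[435,97],[670,420],[345,628]])/7.+[190,140]-0.5+0.5/7
P=np.array([onz(t,c[i],z)[0] for i,z in enumerate([94,94,68,68])])
print(P.round(1)); print("edges RL-RR,RR-FR,FR-FL,FL-RL",[np.linalg.norm((P[i]-P[(i+1)%4])[:2]).round(1) for i in range(4)])
cen=P.mean(0); ax=(P[0]+P[1]-P[2]-P[3])[:2]; ay=(P[0]+P[3]-P[1]-P[2])[:2]
print(cen, np.degrees(np.arctan2(ax[1],ax[0])), np.degrees(np.arctan2(-ay[0],ay[1])))
# scene: deck corners: rear-left (105,148)?? etc
c2=np.array([[75,410],[590,435],[103,148],[540,183]])/6.+[200,190]-0.5+0.5/6
Q=np.array([onz(s,c2[i],z)[0] for i,z in enumerate([94,68,94,68])]); print("scene RL FL RR FR",Q.round(1)); print(Q.mean(0))
ax=(Q[0]+Q[2]-Q[1]-Q[3]);ay=(Q[0]+Q[1]-Q[2]-Q[3]);print(np.degrees(np.arctan2(ax[1],ax[0])), np.degrees(np.arctan2(-ay[0],ay[1])))
# things: jar,bottle,brush etc
M=R.from_quat(np.roll(ctrl.sense()["ee_rot"],-1)).as_matrix(); print(M.round(3))
E
```

```text
[[602.6 387.4  94. ]
 [688.3 268.7  94. ]
 [571.6 180.6  68. ]
 [492.1 299.7  68. ]]
edges RL-RR,RR-FR,FR-FL,FL-RL [np.float64(146.5), np.float64(146.2), np.float64(143.2), np.float64(141.1)]
[588.65158815 284.10057476  81.        ] 37.71541048626369 34.782246982530715
scene RL FL RR FR [[596.1 387.8  94. ]
 [479.5 301.7  68. ]
 [685.8 266.3  94. ]
 [566.9 180.9  68. ]]
[582.08815862 284.16424238  81.        ]
36.08163293570122 36.154598989162665
[[-0.     0.393  0.92 ]
 [-0.     0.92  -0.393]
 [-1.    -0.    -0.   ]]
```

```bash
python3 - <<'E'
from rig import ctrl,capture,ticket
from h import *
t=capture("top"); s=capture("scene")
crop(t,200,148,90,90,8,"pics/topd.png")
g=t["image"].astype(int); hsv=cv2.cvtColor(t["image"],cv2.COLOR_BGR2HSV)
m=((hsv[...,1]<50)&(hsv[...,2]>140)).astype(np.uint8); m[:, :195]=0;m[:,300:]=0;m[:145]=0;m[240:]=0
n,l,st,_=cv2.connectedComponentsWithStats(m); k=1+st[1:,4].argmax()
cs,_=cv2.findContours((l==k).astype(np.uint8),cv2.RETR_EXTERNAL,cv2.CHAIN_APPROX_NONE)
h=cv2.convexHull(cs[0]); eps=3
print(cv2.approxPolyDP(h,4,True)[:,0], cv2.boxPoints(cv2.minAreaRect(h)))
E
```

```text
[[252 154]
 [284 201]
 [238 232]
 [205 185]
 [227 159]] [[198.97305 178.82394]
 [246.88226 144.93695]
 [285.71375 199.83664]
 [237.80453 233.72363]]
```

View pics/topd.png

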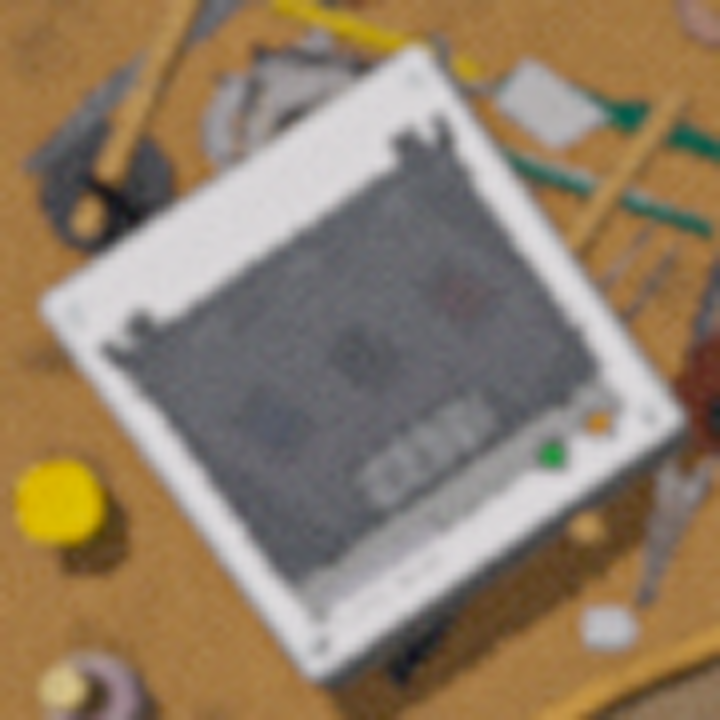

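```bash
python3 - <<'E'
from rig import ctrl,capture,ticket
from h import *
t=capture("top"); s=capture("scene")
def T(c): return np.atleast_2d(c)/8.+[200,148]-0.5+1/16
def S(c): return np.atleast_2d(c)/6.+[200,190]-0.5+1/12
P=np.array([onz(t,T(c),z)[0] for c,z in [((40,307),94),((422,45),94),((688,418),68),((315,682),68)]])
print(P.round(1),[np.linalg.norm((P[i]-P[(i+1)%4])[:2]).round(1) for i in range(4)])
ax=(P[0]+P[1]-P[2]-P[3]);ay=(P[0]+P[3]-P[1]-P[2])
print(P.mean(0),np.degrees(np.arctan2(ax[1],ax[0])), np.degrees(np.arctan2(-ay[0],ay[1])))
print("pad top",onz(t,T((427,452)),109),"scene",onz(s,S((455,188)),109))
E
```

```text
[[600.9 387.4  94. ]
 [689.  267.1  94. ]
 [571.  179.8  68. ]
 [482.9 299.2  68. ]] [np.float64(149.0), np.float64(146.8), np.float64(148.4), np.float64(147.3)]
[585.93553186 283.39433262  81.        ] 36.61591442631315 36.32181649286628
pad top [[553.02053145 259.83616594 109.        ]] scene [[552.90000474 256.1334162  109.        ]]
```

Call:
step_arm --commands '[[[0.857, -0.563, 0], 0.033], [[0.857, -0.563, 0], 0.033], [[0.857, -0.563, 0], 0.033], [[0.857, -0.563, 0], 0.033], [[0.857, -0.563, 0], 0.033]]' --gripper 1

```text
time_s: 1.05
eef_pos: [378.9, 369.1, 242.4]
ee_rot: [0.706, -0.042, 0.706, 0.042]
force: [1.4, 0.7, -0.3]
grip_width: 0.144
```

Call:
step_arm --commands '[[[0.857, -0.563, 0], 0.033], [[0.857, -0.563, 0], 0.033], [[0.857, -0.563, 0], 0.033], [[0.857, -0.563, 0], 0.033], [[0.857, -0.563, 0], 0.033]]'

```text
time_s: 1.55
eef_pos: [550.4, 256.4, 242.3]
ee_rot: [0.672, -0.221, 0.672, 0.221]
force: [0.4, 0.8, 0.4]
grip_width: 0.002
```

Call:
step_arm --commands '[[[0, 0, 0], 0], [[0, 0, 0], 0]]'

```text
time_s: 1.75
eef_pos: [549.3, 257.1, 241.8]
ee_rot: [0.672, -0.219, 0.672, 0.219]
force: [-0.3, 0.4, 0.8]
grip_width: -0.001
```

```bash
python3 - <<'E'
from rig import ctrl,capture,ticket
from h import *
w=capture("wrist"); cv2.imwrite("pics/w1.png",w["image"])
b=lambda x,y,z=109:[585+x*.805-y*.593,284+x*.593+y*.805,z]
print(proj(w,[b(-41,0),b(43,0,121)]).round(0), w["origin"])
E
```

```text
[[317. 200.]
 [317. 299.]] [490.92420603 216.00988662 373.08631946]
```

View pics/w1.png

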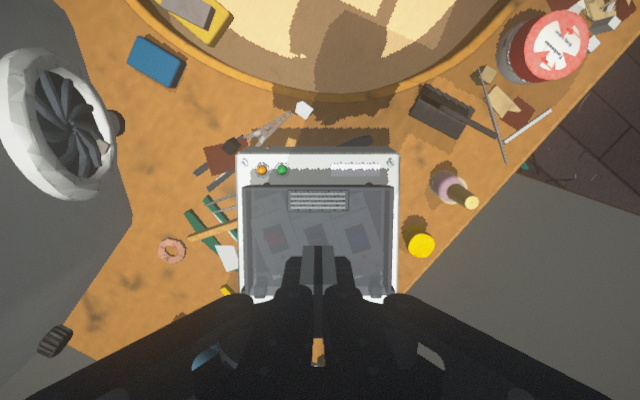

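Call:
step_arm --commands '[[[0, 0, -0.95], 0], [[0, 0, -0.95], 0], [[0, 0, -0.9], 0], [[0, 0, 0], 0], [[0, 0, 0], 0]]'

```text
time_s: 2.3
eef_pos: [548.9, 258.4, 131.6]
ee_rot: [0.672, -0.22, 0.672, 0.22]
force: [-0.3, 0.2, 1.9]
grip_width: -0.001
```

Call:
step_arm --commands '[[[0, 0, -0.1], 0], [[0, 0, 0], 0]]'

```text
time_s: 2.5
eef_pos: [549.5, 257.9, 127.7]
ee_rot: [0.673, -0.22, 0.671, 0.22]
force: [-0.6, 0.3, -0.6]
grip_width: -0.001
```

Call:
step_arm --commands '[[[0, 0, -0.05], 0], [[0, 0, -0.05], 0], [[0, 0, 0], 0]]'

```text
time_s: 2.8
eef_pos: [549.0, 257.5, 122.2]
ee_rot: [0.672, -0.22, 0.672, 0.22]
force: [0.8, 0.1, -1.0]
grip_width: -0.0
```

Call:
step_arm --commands '[[[0, 0, -0.05], 0], [[0, 0, -0.05], 0], [[0, 0, 0], 0]]'

```text
time_s: 3.1
eef_pos: [549.1, 257.5, 118.2]
ee_rot: [0.672, -0.22, 0.672, 0.22]
force: [-0.7, -0.9, 1.5]
grip_width: 0.001
```

Call:
step_arm --commands '[[[0, 0, -0.03], 0], [[0, 0, 0], 0]]'

```text
time_s: 3.3
eef_pos: [549.1, 257.5, 117.0]
ee_rot: [0.672, -0.22, 0.672, 0.22]
force: [-0.2, -0.7, 2.8]
grip_width: -0.003
```

Call:
step_arm --commands '[[[0, 0, -0.03], 0], [[0, 0, 0], 0]]'

```text
time_s: 3.5
eef_pos: [549.1, 257.5, 115.8]
ee_rot: [0.672, -0.22, 0.672, 0.22]
force: [-0.2, -1.4, 3.3]
grip_width: 0.0
```

Call:
step_arm --commands '[[[0, 0, -0.025], 0], [[0, 0, 0], 0]]'

```text
time_s: 3.7
eef_pos: [549.1, 257.5, 115.3]
ee_rot: [0.672, -0.22, 0.672, 0.22]
force: [-2.4, -2.7, 4.5]
grip_width: 0.002
```

Call:
step_arm --commands '[[[0, 0, -0.025], 0], [[0, 0, 0], 0]]'

```text
time_s: 3.9
eef_pos: [549.2, 257.5, 115.1]
ee_rot: [0.672, -0.22, 0.672, 0.22]
force: [-5.5, -3.3, 11.4]
grip_width: 0.003
```

Call:
step_arm --commands '[[[-0.2, -0.15, 0.8], 0], [[-0.7, -0.5, 0.6], 0], [[-0.8, -0.59, 0.3], 0], [[0, 0, 0], 0], [[0, 0, 0], 0]]'

```text
time_s: 4.4
eef_pos: [481.3, 208.0, 182.3]
ee_rot: [0.673, -0.22, 0.672, 0.22]
force: [0.6, -1.2, -0.4]
grip_width: -0.0
```

Call:
step_arm --commands '[[[0, 0, 0], 0], [[0, 0, 0], 0], [[0, 0, 0], 0], [[0, 0, 0], 0], [[0, 0, 0], 0]]'

```text
time_s: 4.9
eef_pos: [481.2, 208.1, 181.7]
ee_rot: [0.672, -0.22, 0.672, 0.22]
force: [0.5, 0.2, -0.1]
grip_width: 0.001
```

Call:
step_arm --commands '[[[0, 0, 0], 0], [[0, 0, 0], 0], [[0, 0, 0], 0], [[0, 0, 0], 0], [[0, 0, 0], 0]]'

```text
time_s: 5.4
eef_pos: [481.1, 208.0, 181.9]
ee_rot: [0.672, -0.22, 0.672, 0.22]
force: [-0.3, 1.4, -0.3]
grip_width: -0.003
```

```bash
python3 - <<'E'
from rig import ctrl,capture,ticket
from h import *
w=capture("wrist"); cv2.imwrite("pics/w2.png",w["image"])
s=capture("scene"); crop(s,190,150,150,140,4,"pics/s2.png")
print(ctrl.sense()["eef_pos"],ctrl.sense()["time_s"])
E
```

```text
[481.09310087 207.95778344 181.90563105] 5.5
```

View pics/w2.png

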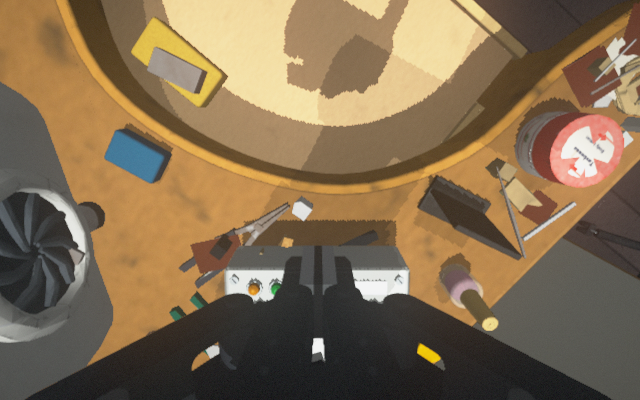

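View pics/s2.png

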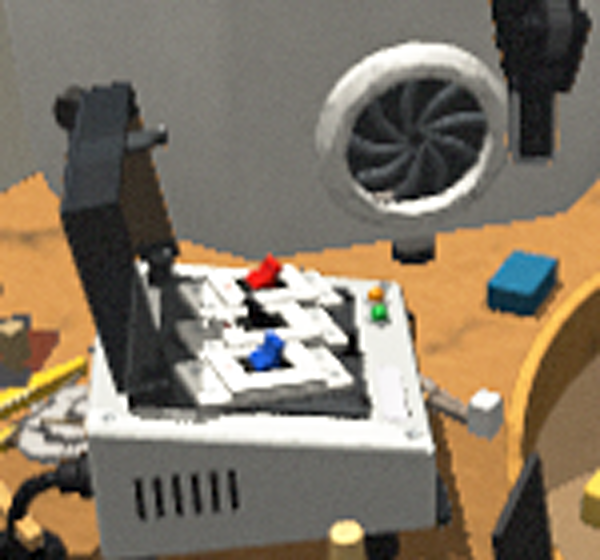

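```bash
python3 - <<'E'
from rig import ctrl,capture,ticket
from h import *
t=capture("top"); s=capture("scene")
crop(t,200,148,90,90,8,"pics/t3.png"); crop(s,225,205,70,60,10,"pics/s3.png")
C=np.array([585,284.]);c,sn=np.cos(np.radians(36.4)),np.sin(np.radians(36.4))
for n,d in (("top",t),("scene",s)):
    h=cv2.cvtColor(d["image"],cv2.COLOR_BGR2HSV)
    box=np.zeros(h.shape[:2],bool); (u,v)=((200,290),(148,238)) if n=="top" else ((225,300),(200,270))
    box[v[0]:v[1],u[0]:u[1]]=1
    for nm,m in (("blue",(h[...,0]>100)&(h[...,0]<130)),("red",(h[...,0]<8)|(h[...,0]>172))):
        m=m&(h[...,1]>130)&(h[...,2]>60)&box
        k,l,st,ce=cv2.connectedComponentsWithStats(m.astype(np.uint8))
        for i in range(1,k):
            if st[i,4]>4:
                p=onz(d,ce[i],104)[0]; e=p[:2]-C
                print(n,nm,st[i],ce[i].round(1),p.round(1),"local",(e@[c,sn]).round(1),(e@[-sn,c]).round(1))
print(ctrl.sense()["time_s"])
E
```

```text
top red [254 182   7   6  25] [257.2 184.8] [603.8 251.  104. ] local -4.5 -37.7
scene blue [252 234   9   9  51] [256.4 238.1] [555.5 315.8 104. ] local -4.9 43.1
scene red [251 213   9   9  48] [255.5 217.9] [597.9 257.  104. ] local -5.6 -29.4
5.6
```

View pics/t3.png

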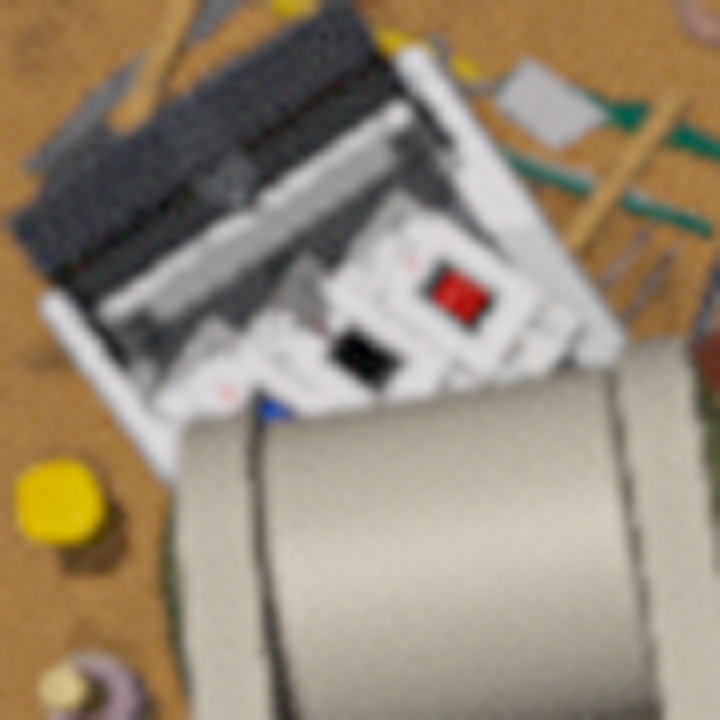

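View pics/s3.png

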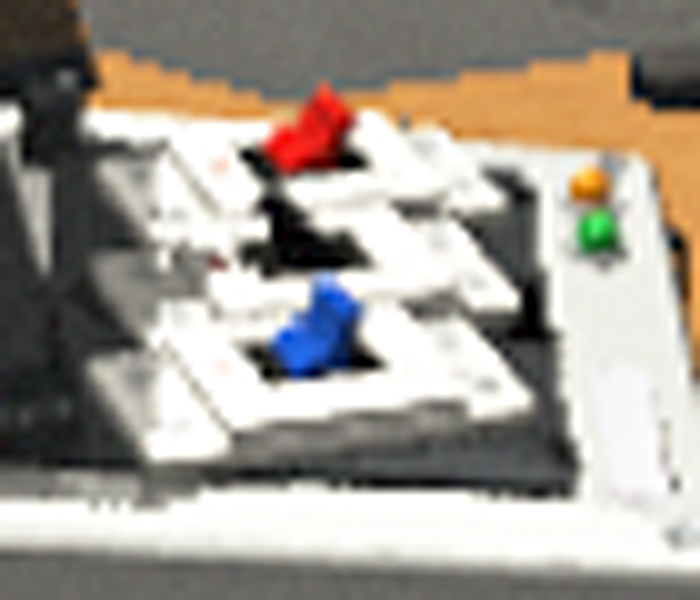

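Call:
step_arm --commands '[[[0.495, 0.743, 0], 0], [[0.495, 0.743, 0], 0], [[0.495, 0.743, 0], 0], [[0, 0, -0.7], 0], [[0, 0, -0.7], 0]]'

```text
time_s: 6.1
eef_pos: [540.9, 298.0, 125.1]
ee_rot: [0.672, -0.22, 0.671, 0.22]
force: [0.5, 0.1, -0.8]
grip_width: -0.004
```

Call:
step_arm --commands '[[[0, 0, 0], 0], [[0, 0, 0], 0]]'

```text
time_s: 6.3
eef_pos: [540.7, 297.1, 126.6]
ee_rot: [0.672, -0.22, 0.672, 0.22]
force: [0.8, 0.2, -0.0]
grip_width: 0.003
```

```bash
python3 - <<'E'
from rig import ctrl,capture,ticket
from h import *
s=capture("scene"); crop(s,205,160,100,90,8,"pics/s4.png")
w=capture("wrist"); crop(w,220,100,200,200,3,"pics/w4.png")
p=ctrl.sense()["eef_pos"]; print(p)
a=np.radians(36.4);c,sn=np.cos(a),np.sin(a);e=p[:2]-[585,284]; print("local",e@[c,sn],e@[-sn,c])
E
```

```text
[541.25585948 297.26315154 127.79451461]
local -27.338782754401134 36.63402757084887
```

View pics/s4.png

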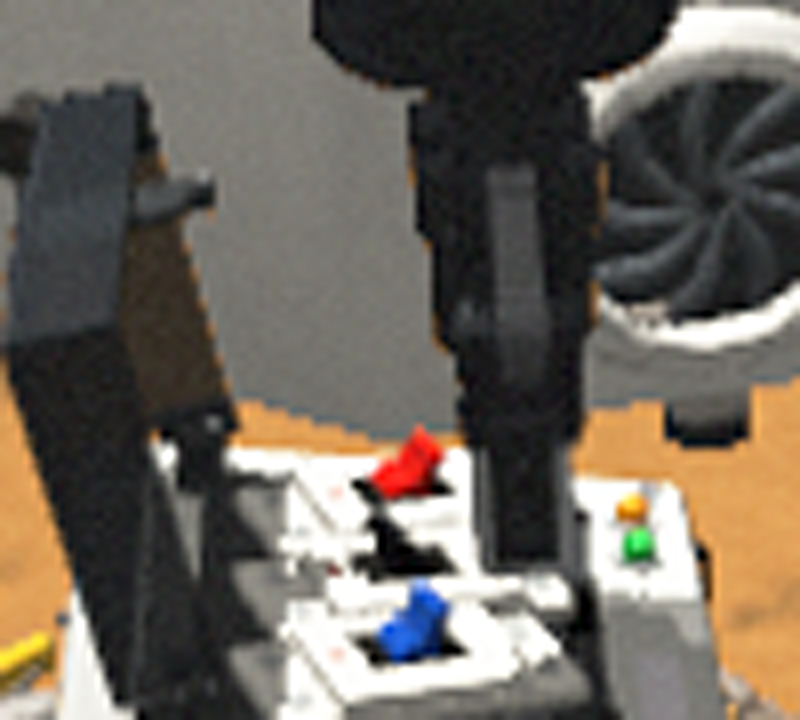

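View pics/w4.png

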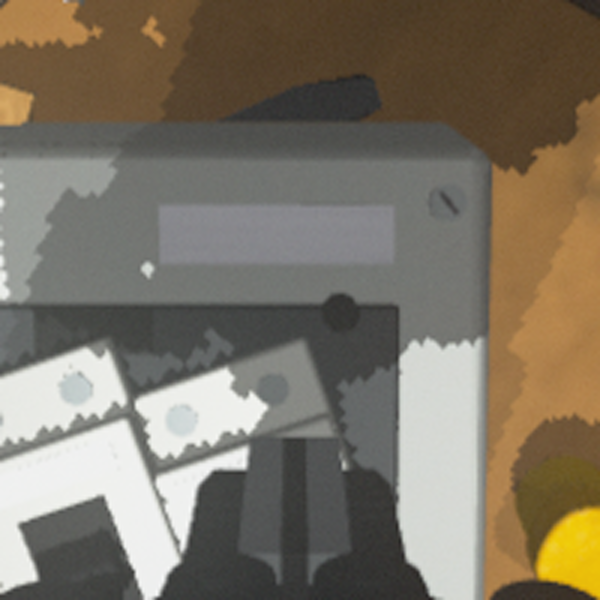

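Call:
step_arm --commands '[[[0, 0, -0.25], 0], [[0, 0, -0.17], 0], [[0, 0, 0], 0], [[0, 0, 0], 0]]'

```text
time_s: 6.8
eef_pos: [540.5, 297.1, 109.0]
ee_rot: [0.672, -0.22, 0.672, 0.22]
force: [0.6, 0.9, -0.7]
grip_width: -0.005
```

```bash
python3 - <<'E'
from rig import ctrl,capture,ticket
from h import *
s=capture("scene"); crop(s,225,195,70,60,10,"pics/s5.png")
p=ctrl.sense()["eef_pos"]; print(p,ctrl.sense()["force"])
E
```

```text
[540.58749693 297.14761251 109.24024371] [ 0.4444158   0.23772772 -0.34455696]
```

View pics/s5.png

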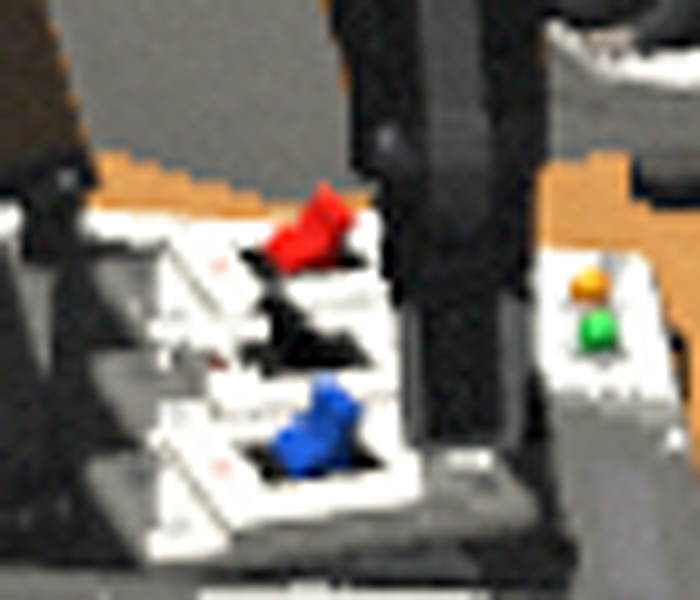

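Call:
step_arm --commands '[[[0.06, 0.0445, 0.02], 0], [[0.06, 0.0445, 0], 0], [[0.06, 0.0445, 0], 0], [[0, 0, 0], 0]]'

```text
time_s: 7.25
eef_pos: [547.8, 302.7, 109.9]
ee_rot: [0.672, -0.22, 0.672, 0.22]
force: [-1.9, 0.5, 1.3]
grip_width: 0.0
```

Call:
step_arm --commands '[[[0.06, 0.0445, 0], 0], [[0.04, 0.03, 0], 0], [[0, 0, 0], 0]]'

```text
time_s: 7.55
eef_pos: [551.8, 305.7, 109.8]
ee_rot: [0.672, -0.22, 0.672, 0.22]
force: [-2.4, 0.4, 1.8]
grip_width: -0.002
```

```bash
python3 - <<'E'
from rig import ctrl,capture,ticket
from h import *
s=capture("scene"); crop(s,225,195,70,60,10,"pics/s6.png")
for i in range(1):
  print(ctrl.sense()["eef_pos"],ctrl.sense()["force"])
E
```

```text
[551.76881304 305.61137905 109.81337297] [-1.80741599 -0.29765146  0.7925977 ]
```

View pics/s6.png

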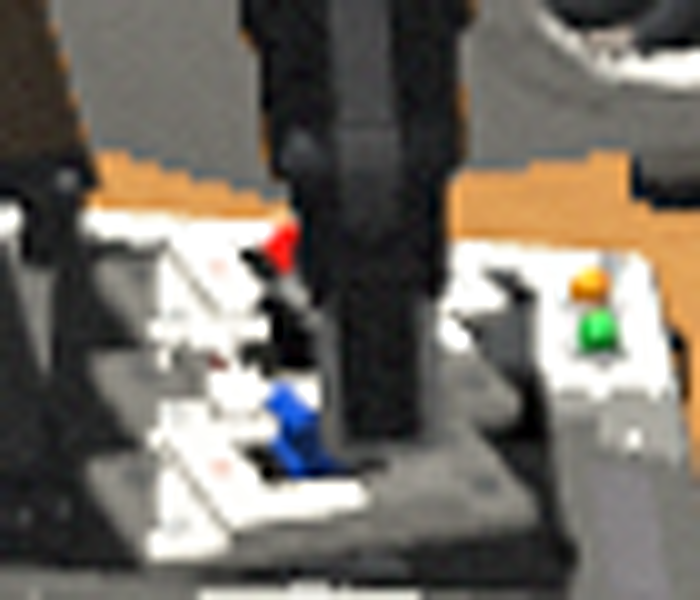

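Call:
step_arm --commands '[[[0.04, 0.03, 0], 0], [[0, 0, 0], 0]]'

```text
time_s: 7.8
eef_pos: [552.9, 306.6, 109.7]
ee_rot: [0.671, -0.22, 0.672, 0.22]
force: [-5.1, -1.1, 1.8]
grip_width: 0.002
```

Call:
step_arm --commands '[[[0.04, 0.03, 0], 0], [[0, 0, 0], 0]]'

```text
time_s: 8.0
eef_pos: [553.4, 307.1, 109.6]
ee_rot: [0.67, -0.221, 0.674, 0.22]
force: [-11.8, -6.2, 6.8]
grip_width: 0.0
```

Call:
step_arm --commands '[[[0.03, 0.022, 0], 0], [[0, 0, 0], 0]]'

```text
time_s: 8.2
eef_pos: [553.6, 307.3, 109.5]
ee_rot: [0.669, -0.221, 0.675, 0.22]
force: [-17.3, -9.9, 9.5]
grip_width: -0.003
```

Call:
step_arm --commands '[[[-0.24, -0.18, 0], 0], [[-0.1, -0.08, 0.7], 0], [[0, 0, 0.9], 0], [[0, 0, 0.9], 0], [[0, 0, 0.9], 0]]'

```text
time_s: 8.7
eef_pos: [542.9, 298.3, 247.6]
ee_rot: [0.673, -0.22, 0.671, 0.22]
force: [-0.6, -0.2, 0.2]
grip_width: -0.001
```

Call:
step_arm --commands '[[[0, 0, 0], 0], [[0, 0, 0], 0]]'

```text
time_s: 8.9
eef_pos: [542.9, 298.3, 246.1]
ee_rot: [0.673, -0.22, 0.671, 0.22]
force: [0.2, 0.4, -0.7]
grip_width: -0.002
```

```bash
python3 - <<'E'
from rig import ctrl,capture,ticket
from h import *
s=capture("scene"); crop(s,205,160,100,90,8,"pics/s7.png")
w=capture("wrist"); cv2.imwrite("pics/w7.png",w["image"])
t=capture("top"); crop(t,200,140,90,90,8,"pics/t7.png")
print(ctrl.sense()["eef_pos"],ctrl.sense()["force"])
E
```

```text
[542.25977145 298.17326411 244.36735114] [ 0.36404066 -0.02673392  0.54246582]
```

View pics/s7.png

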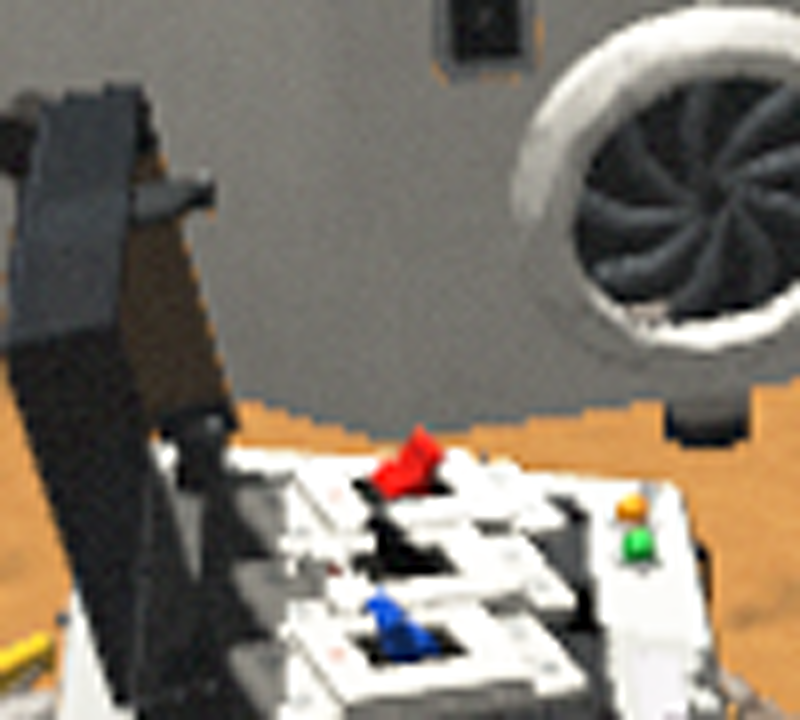

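View pics/w7.png

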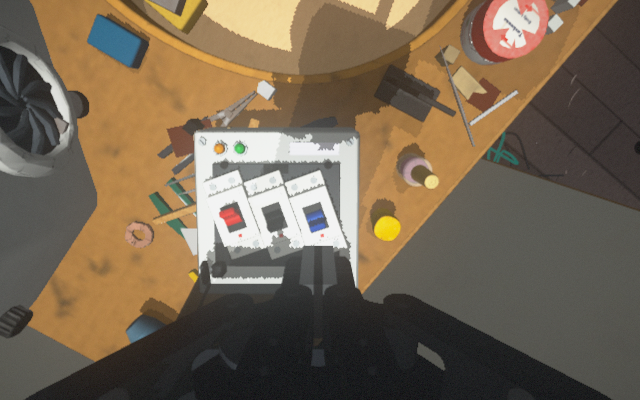

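View pics/t7.png

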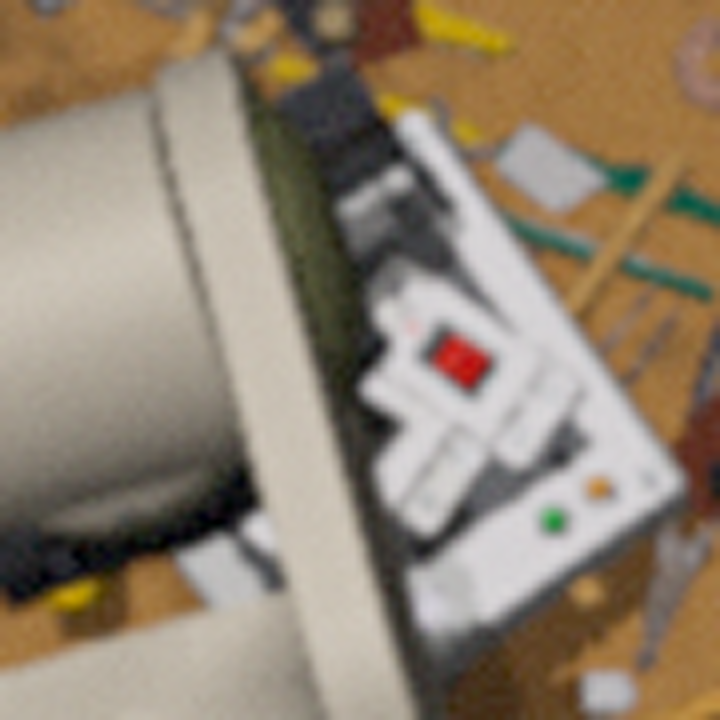

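Call:
step_arm --commands '[[[0.942, 0.418, 0], 0], [[0.942, 0.418, 0], 0], [[0.942, 0.418, 0], 0], [[0, 0, 0], 0], [[0, 0, 0], 0]]'

```text
time_s: 9.55
eef_pos: [652.3, 346.9, 243.2]
ee_rot: [0.671, -0.22, 0.673, 0.22]
force: [-0.0, 0.2, 0.6]
grip_width: 0.002
```

Call:
step_arm --commands '[[[0.08, 0.06, -0.3], 0], [[0, 0, -0.3], 0], [[0, 0, 0], 0]]'

```text
time_s: 9.85
eef_pos: [654.2, 349.0, 220.0]
ee_rot: [0.671, -0.22, 0.673, 0.22]
force: [-0.4, -0.0, 0.2]
grip_width: -0.002
```

```bash
python3 - <<'E'
from rig import ctrl,capture,ticket
from h import *
s=capture("scene"); crop(s,185,110,120,110,6,"pics/s8.png")
p=ctrl.sense()["eef_pos"]; print(p,ctrl.sense()["force"],ctrl.sense()["joints"])
a=np.radians(36.4);c,sn=np.cos(a),np.sin(a);e=p[:2]-[585,284]; print("local",e@[c,sn],e@[-sn,c])
E
```

```text
[654.60396539 349.09883475 221.36426674] [-0.53193817  0.21031327  0.92627675] [ 3.32530550e-01  8.66007472e-01  6.57053021e-01 -4.64691872e-05
  1.62072949e+00 -1.87123261e+00]
local 94.65467804910016 11.093340658372648
```

View pics/s8.png

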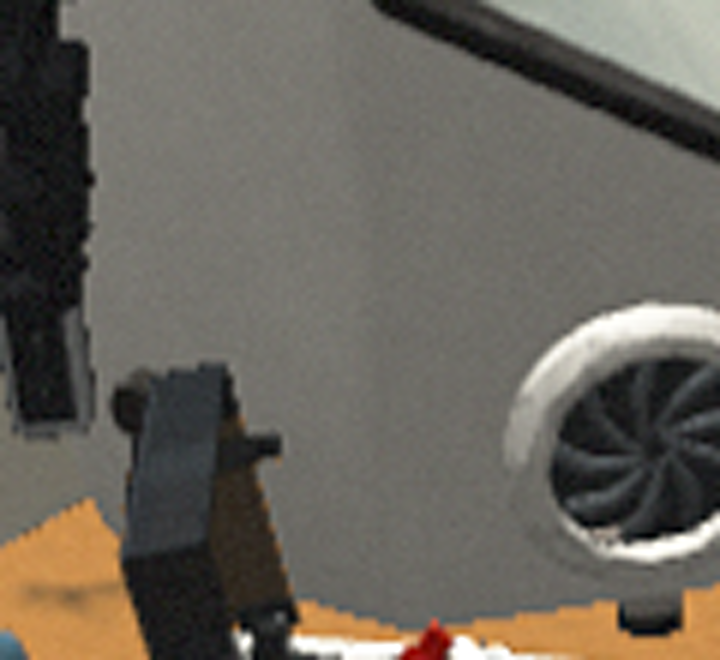

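Call:
step_arm --commands '[[[0, 0, -0.6], 0], [[0, 0, -0.55], 0], [[0, 0, 0], 0]]'

```text
time_s: 10.2
eef_pos: [654.2, 348.9, 173.5]
ee_rot: [0.67, -0.22, 0.674, 0.22]
force: [0.6, 0.1, -0.0]
grip_width: -0.003
```

```bash
python3 - <<'E'
from rig import ctrl,capture,ticket
from h import *
s=capture("scene"); crop(s,185,110,120,110,6,"pics/s9.png")
p=ctrl.sense()["eef_pos"]; print(p,ctrl.sense()["force"])
a=np.radians(36.4);c,sn=np.cos(a),np.sin(a);e=p[:2]-[585,284]; print("local",e@[c,sn],e@[-sn,c])
E
```

```text
[654.91628762 349.16299138 175.78805431] [0.50417676 0.46050518 0.70778721]
local 94.94413603233714 10.959642029373766
```

View pics/s9.png

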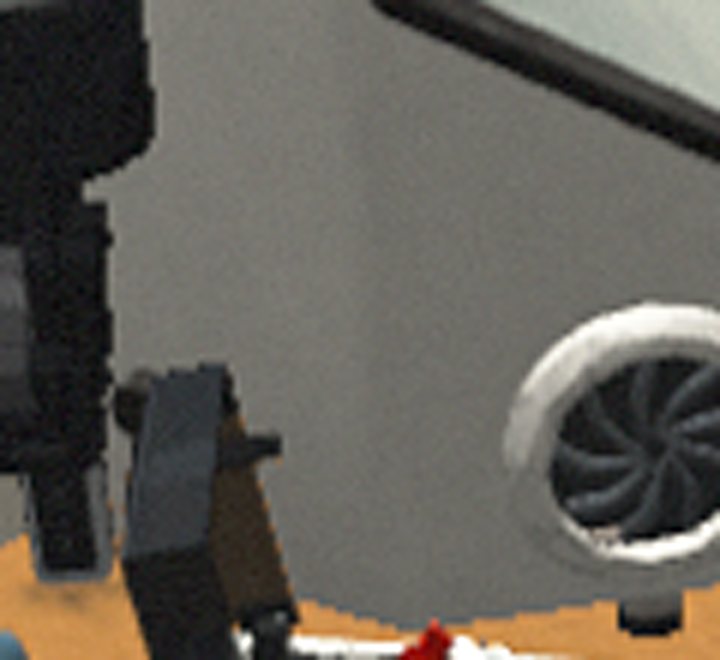

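Call:
step_arm --commands '[[[-0.262, -0.193, 0], 0], [[-0.201, -0.148, 0.1], 0], [[-0.175, -0.129, 0.031], 0], [[-0.175, -0.129, 0.031], 0], [[0, 0, 0], 0]]'

```text
time_s: 10.75
eef_pos: [623.1, 325.3, 185.4]
ee_rot: [0.673, -0.22, 0.671, 0.22]
force: [1.4, 0.4, 0.8]
grip_width: 0.002
```

```bash
python3 - <<'E'
from rig import ctrl,capture,ticket
from h import *
s=capture("scene"); crop(s,185,110,120,140,5,"pics/s10.png")
p=ctrl.sense()["eef_pos"]; print(p,ctrl.sense()["force"])
a=np.radians(36.4);c,sn=np.cos(a),np.sin(a);e=p[:2]-[585,284]; print("local",e@[c,sn],e@[-sn,c])
E
```

```text
[623.46438053 325.58354983 184.95773794] [0.88429543 0.35273171 1.01302366]
local 55.636205152466495 10.64485145969646
```

View pics/s10.png

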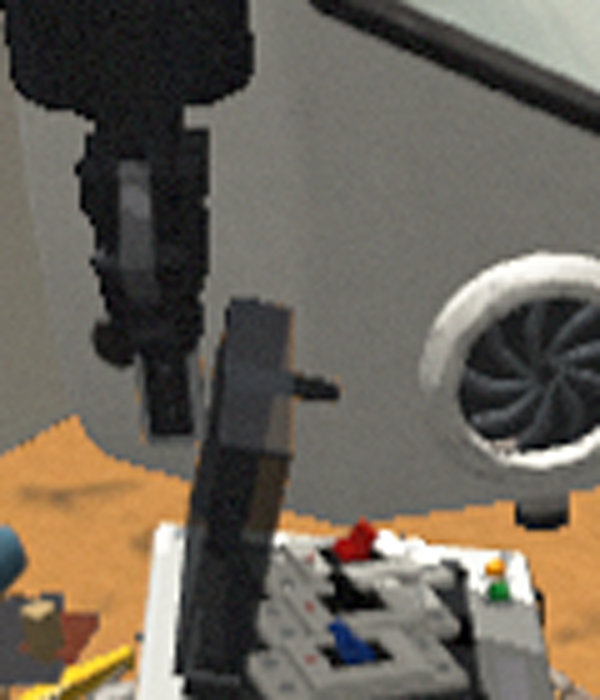

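Call:
step_arm --commands '[[[-0.177, -0.13, -0.07], 0], [[-0.177, -0.13, -0.07], 0], [[-0.199, -0.147, -0.039], 0], [[-0.199, -0.147, -0.039], 0], [[0, 0, 0], 0]]'

```text
time_s: 11.3
eef_pos: [593.0, 303.2, 174.8]
ee_rot: [0.672, -0.22, 0.672, 0.22]
force: [0.7, 1.3, -0.0]
grip_width: -0.002
```

```bash
python3 - <<'E'
from rig import ctrl,capture,ticket
from h import *
s=capture("scene"); crop(s,185,110,120,140,5,"pics/s11.png")
p=ctrl.sense()["eef_pos"]; print(p,ctrl.sense()["force"])
a=np.radians(36.4);c,sn=np.cos(a),np.sin(a);e=p[:2]-[585,284]; print("local",e@[c,sn],e@[-sn,c])
E
```

```text
[593.39102892 303.5058501  174.90701335] [ 1.46737883 -0.07299727  0.04711754]
local 18.329026978040023 10.720742717776442
```

View pics/s11.png

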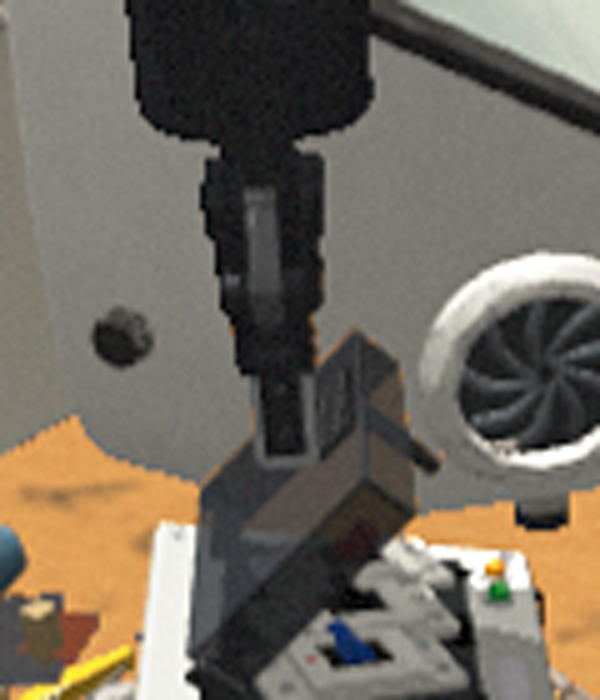

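Flap follows at about 45°. Continue the arc.

Call:
step_arm --commands '[[[-0.193, -0.142, -0.1], 0], [[-0.193, -0.142, -0.1], 0], [[-0.181, -0.133, -0.156], 0], [[-0.181, -0.133, -0.156], 0], [[0, 0, 0], 0]]'

```text
time_s: 11.85
eef_pos: [563.0, 281.2, 153.4]
ee_rot: [0.672, -0.22, 0.672, 0.22]
force: [-0.9, 0.0, 2.2]
grip_width: -0.002
```

```bash
python3 - <<'E'
from rig import ctrl,capture,ticket
from h import *
s=capture("scene"); crop(s,185,130,120,140,5,"pics/s12.png")
p=ctrl.sense()["eef_pos"]; print(p,ctrl.sense()["force"])
a=np.radians(36.4);c,sn=np.cos(a),np.sin(a);e=p[:2]-[585,284]; print("local",e@[c,sn],e@[-sn,c])
E
```

```text
[563.36653625 281.42664266 153.91998819] [-0.70650802  0.49402648  2.65105876]
local -18.939719635425792 10.76642660527636
```

View pics/s12.png

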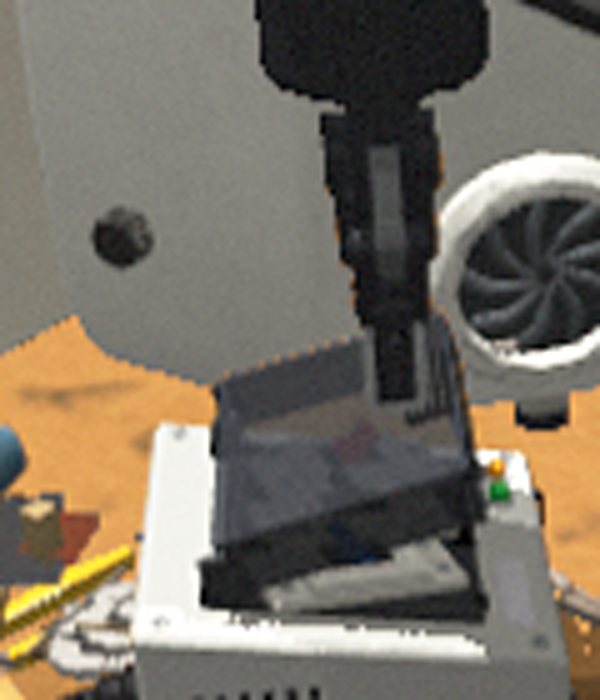

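Call:
step_arm --commands '[[[-0.104, -0.154, -0.256], 0], [[-0.104, -0.154, -0.256], 0], [[-0.064, -0.124, -0.15], 0], [[-0.064, -0.124, -0.15], 0], [[0, 0, 0], 0]]'

```text
time_s: 12.4
eef_pos: [549.5, 258.5, 120.6]
ee_rot: [0.672, -0.22, 0.672, 0.22]
force: [0.0, -1.4, 3.0]
grip_width: 0.006
```

Call:
step_arm --commands '[[[0, 0, -0.06], 0], [[0, 0, 0], 0]]'

```text
time_s: 12.6
eef_pos: [549.5, 258.9, 118.3]
ee_rot: [0.672, -0.22, 0.672, 0.22]
force: [-0.2, -0.4, 1.6]
grip_width: 0.004
```

Call:
step_arm --commands '[[[0, 0, -0.04], 0], [[0, 0, -0.03], 0], [[0, 0, 0], 0]]'

```text
time_s: 12.9
eef_pos: [549.5, 259.0, 115.7]
ee_rot: [0.672, -0.22, 0.672, 0.22]
force: [-0.1, -2.4, 2.5]
grip_width: 0.001
```

Call:
step_arm --commands '[[[0, 0, -0.025], 0], [[0, 0, 0], 0]]'

```text
time_s: 13.1
eef_pos: [549.6, 259.0, 115.5]
ee_rot: [0.672, -0.22, 0.672, 0.22]
force: [-3.5, -3.1, 8.9]
grip_width: -0.001
```

Firm stop felt (9 N), same height as the first press. Release and retreat.

Call:
step_arm --commands '[[[0, 0, 0.1], 0], [[0, 0, 0.15], 0], [[0, 0, 0.5], 0], [[-0.2, -0.15, 0.8], 0], [[-0.6, -0.45, 0.6], 0]]'

```text
time_s: 13.6
eef_pos: [518.2, 235.6, 202.1]
ee_rot: [0.673, -0.22, 0.671, 0.22]
force: [-0.3, -0.0, 0.6]
grip_width: -0.001
```

Call:
step_arm --commands '[[[-0.8, -0.59, 0.2], 0], [[-0.8, -0.59, 0.2], 0], [[0, 0, 0], 0], [[0, 0, 0], 0], [[0, 0, 0], 0]]'

```text
time_s: 14.1
eef_pos: [454.2, 188.2, 216.7]
ee_rot: [0.672, -0.22, 0.672, 0.22]
force: [0.4, 0.3, -0.4]
grip_width: 0.002
```

```bash
python3 - <<'E'
from rig import ctrl,capture,ticket
from h import *
s=capture("scene"); crop(s,200,170,130,130,5,"pics/s13.png")
t=capture("top"); crop(t,190,140,110,110,5,"pics/t13.png")
t=capture("wrist"); cv2.imwrite("pics/w13.png",t["image"])
print(ctrl.sense()["eef_pos"],ctrl.sense()["force"])
E
```

```text
[453.94751712 188.20232842 216.27376908] [0.06345556 0.14553271 0.28235015]
```

View pics/s13.png

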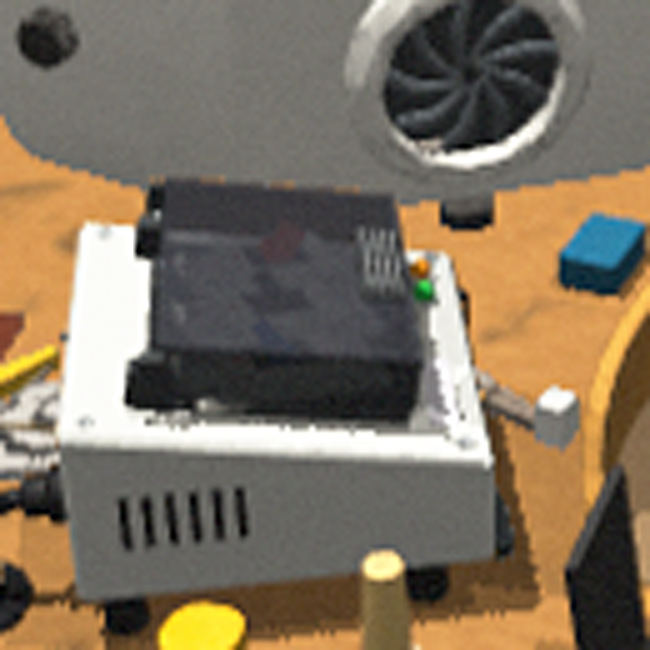

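View pics/t13.png

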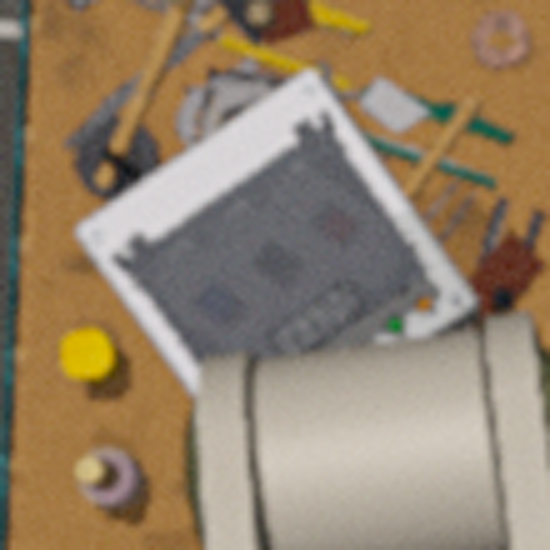

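```bash
python3 - <<'E'
from rig import ctrl,capture,ticket
from h import *
s=capture("scene"); a=cv2.imread("pics/scene0.png"); b=s["image"]
for n,(u,v,w,h) in {"flapfront":(262,205,25,50),"flap":(228,203,60,52),"jar":(228,285,25,35),"bottle":(265,275,30,55),"wax":(308,205,28,28),"brush":(335,250,40,40)}.items():
    x=cv2.cvtColor(a[v:v+h,u:u+w],6).astype(np.float32);y=cv2.cvtColor(b[v:v+h,u:u+w],6).astype(np.float32)
    print(n,np.round(cv2.phaseCorrelate(x,y),2),np.abs(x-y).mean().round(1))
print(ctrl.sense()["time_s"])
E
```

```text
Traceback (most recent call last):
ValueError: setting an array element with a sequence. The requested array has an inhomogeneous shape after 1 dimensions. The detected shape was (2,) + inhomogeneous part.
```

```bash
python3 - <<'E'
from rig import ctrl,capture,ticket
from h import *
s=capture("scene"); a=cv2.imread("pics/scene0.png"); b=s["image"]
for n,(u,v,w,h) in {"flapfront":(262,205,25,50),"flap":(228,203,60,52),"jar":(228,285,25,35),"bottle":(265,275,30,55),"wax":(308,205,28,28),"brush":(335,250,40,40)}.items():
    x=cv2.cvtColor(a[v:v+h,u:u+w],6).astype(np.float32);y=cv2.cvtColor(b[v:v+h,u:u+w],6).astype(np.float32)
    print(n,np.round(cv2.phaseCorrelate(x,y)[0],2),np.abs(x-y).mean().round(1))
print(ctrl.sense()["time_s"])
E
```

```text
flapfront [ 0.63 -0.06] 8.2
flap [0.12 0.02] 7.4
jar [0.47 0.02] 8.5
bottle [-0.02  0.  ] 9.9
wax [-0.03  0.02] 10.5
brush [ 0.   -0.05] 9.4
14.35
```

```bash
python3 - <<'E'
from rig import ctrl,capture,ticket
print(ticket.finish_job())
E
```

```text
the job is handed in; nothing more can be done
None
```

The job is done and handed in at about 14.4 s of the 51 s allowed. No verdict was reported, so what follows rests on my own checks.

**What I did:**
- I pressed the flap's pad to its stop, with about 11 N upward on the tool, and it popped open.
- I pushed the blue lever rearward to its end stop at about 20 N.
- I swung the flap down from behind and pressed it to the same depth as the first press (TCP z about 115 mm, about 9 N). Then I let go and backed off about 120 mm to the front of the console.

**Checks before handing in:**
- **Flap:** it stays shut with the arm clear. The whole flap is within 0.1 px of the first scene picture. A crop of its front edge alone read 0.6 px sideways.
- **Levers:** before I closed the flap, the picture showed blue leaning like black, with red still off. After closing I could only see them dimly through the smoked cover.
- **Other things on the bench:** the bottle and wax have not moved. I checked the brush on a crop I had only assumed showed it, and that had not moved either. The jar read 0.5 px sideways, about 1 mm. I put that and the front-edge reading down to shadows, but did not confirm it.
- **Arm:** the measured force on the tool was near zero.

**Disagreement with the description:** the breaker bodies look turned about 18° from the console's axes. I pushed along the console's own axis, and the lever went over fully.

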